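# Close the bar clamp up to the glued panel

### The arm

A 7-joint arm with a two-finger parallel gripper is mounted at the origin on the work surface. World frame = base frame: x ahead of the robot, y to its left, z up, the work surface at z = 0. Lengths are in m, angles in rad, forces in N, time in s.
With the tool pointing down it reaches from about 0.425 to 0.925 m from the base axis. Payload 6.8 kg.
Tool frame: the origin (TCP) lies on the centre line of the jaws, within the pads' length; the fingertips stand 8 mm ahead of it and the grasp point (between the pads) lies 11 mm behind it (bot.tips_ahead is the distance from the TCP to the fingertips, in m); z points along the fingers, y is the line along which they close (so a half turn about z gives the same grasp; the last joint's range is limited). The gripper opens to 85 mm and grips with 20 to 120 N. Pads are 22 mm wide; open, the fingers measure 114 mm over their backs; the gripper's body (76 mm by 85 mm) begins 54 mm behind the grasp point. The pads swing forward as they close: fully open they stand 13 mm farther back than shut.
Start: joints at [1.021, 0.477, 0.022, 1.555, -0.011, 1.109, -0.083], TCP at [0.289, -0.61, 0.239] pointing down, gripper open.
Joint ranges: [-2.96, 2.96], [-0.34, 2.1], [-1.41, 1.46], [0.24, 2.44], [-1.37, 4.51], [0.17, 1.92], [-2.96, 2.96]. Speed limits (rad/s): [2.39, 2.39, 3.14, 3.14, 3.14, 3.14, 3.14].

### API

Orientations are given as a unit quaternion [w, x, y, z].
In Python, from station import bot gives the robot as it stands.
- The arm moves only by the tool send_rows, never from a script. Its argument "deltas" is text: rows parted by semicolons, each of 4 numbers parted by spaces: the shift along the tool's x, y, z in m, then the turn about the tool's z in degrees. In form: x y z spin; .... A call has 1 to 5 rows; each row is the pose to reach, as a shift and turn from the pose commanded when the call began, along the tool's axes at that moment; what a row does not reach only later rows make up. A row lasts 1/10 s, in which the tool goes at most 50 mm and 8.59 degrees, less where a joint would pass 70% of its speed; a pose out of reach is approached as far as the arm can. A call with a gripper value outside its range is refused whole. "claw" is the opening, from 0 (shut) to 1 (fully open), set as the call begins (left out, the last holds). The fingers move at their own pace and stop on an object; "force" is the grip in N (left out, the last holds). Time passes only in rows, so rows that repeat a pose let the fingers close. It gives the time, the measured TCP pose, the force, the opening and the grip force at its end, in the units of the state.
- bot.get_obs(): the state, without advancing time (a new reading comes with each control period).
- bot.read_camera(name): name is "side" or "top"; returns a dict with "img" (480x640x3 uint8, red, green, blue), "depth" (480x640 float32, m along the optical axis (not along the pixel's ray), 0 where there is no reading), "fx", "fy", "cx", "cy" (pixels), "camera_from_world" (4x4, takes a point from world to camera coordinates). Camera axes: x right, y up, looking along -z (the intrinsics and any distortion apply to the point x, -y, -z); pixel columns grow to the right and rows downward; lengths in m; the calibration is good to about 2 mm. A picture is of the moment at which its call begins.
- bot.hand_in(): hands the job in; it is judged then, once.
Trained networks look in a picture, given as the dict that the camera call returned (one of the last four; its "shot" number tells which), for a name from the list of things; names that differ only in an ending like _2 or _b are one class to them, and where a whole thing is asked for, a point or a joint stands for the part that bears it (a point fixed in the world has none). Each returns a list of dicts, best first, with "confidence" (0 to 1); they miss things now and then, are a little off and sometimes report something else, mostly with a low value. They report only what shows in the picture. A call takes as long as a camera call.
- bot.masks_of(picture, query): "mask" (480x640 bool, what is visible of it).
- bot.landmark_of(picture, query): "xyz" ([x, y, z] in m, in world coordinates, good to about 4 mm: a listed point, or the origin of a listed thing).
The state is a dict: "t": time; "q": joint angles; "joint_vel": joint speeds; "joint_torque": joint torques, N m; "eef_pos": TCP position; "tool_rot": TCP orientation; "contact_force": force on the tool from outside, world axes, zero at the start; "torque": the same for the moment, N m; "gripper_width": opening from 0.0 (shut) to 1.0 (fully open); "grasp_force": force on a finger pad.
Only numpy, scipy, OpenCV 4.12 (cv2) and the standard library are available. Lean on these libraries where they do the work, as an engineer would, in place of code of your own. Each camera call takes 0.05 s, during which the arm holds its last target. There are 200 camera calls.

### The job

Get the bar clamp ready to squeeze the glued serving-board panel: hold the yellow release bar of its sliding jaw up, slide the jaw along the notched bar until it stands close in front of the panel (a gap of at most about 30 mm, which the screw will take up, but not touching it), and let the release bar go so that the latch drops fully into the nearest notch. Do not shift the panel, and leave the pencil, offcut, try square and glue bottle where they are.

Things in the scene. Friction and masses are not known exactly. Their poses are not given: they have to be found in the camera images.
- release_bar (a point): centre of the yellow release bar of the sliding jaw: round, level, 12 mm diameter, 80 mm long, across the clamp, on two posts 60 mm apart. x along it, y along the clamp away from the panel, z up. Latched it is 94 mm above the bench and 34 mm above the notched bar; 50 mm before and behind it and the space below are free for fingers. It lifts straight up and travels with the jaw
- latch (a joint): height of the release bar above its latched position (m): 0 = its pin lies fully in a notch (jaw locked both ways, 1.5 mm of play), up to 0.0105 = pin on the ridge between two notches, above 0.011 = jaw free to slide, 0.022 = upper stop. A spring pushes it down: 6 N at first, 8.5 N near the stop
- carriage (a joint): how far the sliding jaw has been slid along the clamp towards the panel (m), 0 to 0.28. Notches lie at 0, 0.020, 0.040 and so on, every 20 mm, and it starts latched near 0, at the far end. The ridges between are sloped: a pin let down between two notches slides into the nearer one and takes the jaw along (dead on a ridge it needs a nudge). Sliding takes about 1 N
- jaw_face (a point): centre of the sliding jaw's flat steel pressing face (jaw 48 mm wide, from 61 to 102 mm above the bench), which looks along this point's -y, towards the panel. The release bar lies 87 mm behind it (+y). y runs along the clamp from panel to jaw, x across it, z up
- panel_edge (a point): middle of the panel's edge that faces the sliding jaw, half-way up. The panel: a loose board of five light and dark staves, 260 mm across the clamp, 170 mm along it, 22 mm thick, lying on the clamp's bar and two bearers, underside 60 mm above the bench; its other edge stands at the screw pad. The gap to close is the distance along y from here to jaw_face
- pencil_mid (a point): middle of a yellow pencil (150 mm long, 8 mm thick) lying on the panel; leave it
- offcut_mid (a point): middle of a dark wooden offcut (28 x 200 x 18 mm) lying on the jig's plywood base beside the clamp; leave it
- square_mid (a point): middle of the wooden stock of a try square lying on the jig's plywood base beside the clamp (stock 100 x 16 x 18 mm, steel blade 150 mm); leave it
- glue_mid (a point): middle of the white glue bottle (60 mm diameter, 170 mm tall) standing on the bench beside the jig, on the side away from the robot; leave it

How it is judged:
On the way, in this order (a step that is already met when the one before it is completed fails the run):
1. the release bar is lifted until the latch pin is out of its notch (value of joint latch above 0.009 m), for 0.1 s.
2. the jaw is slid to within 55 mm of the panel with the release bar still held up (value of joint latch above 0.007 m and y of panel_edge in the frame of jaw_face above -0.055 m), for 0.05 s.
At the end, for the whole second after the job is handed in: The latch is fully down in a notch (release bar within 2.5 mm of its lowest position), the sliding jaw is at rest with its face 0.5 to 40 mm from the panel's edge, and the panel lies within 12 mm of where it was (y of panel_edge in the frame of jaw_face between -0.04 and -0.0005 m and value of joint latch below 0.0025 m and velocity of joint carriage between -0.01 and 0.01 m/s and distance of panel_edge from where it was at the start of the episode below 0.012 m); the robot touches nothing.
It fails at once if the panel is shoved more than 15 mm (distance of panel_edge from where it was at the start of the episode above 0.015 m).
It fails at once if the pencil, offcut, try square or glue bottle is moved more than 30 mm (distance of any of pencil_mid, offcut_mid, square_mid, glue_mid from where it was at the start of the episode above 0.03 m).
It also fails if it takes over 38 s, if anything falls off the work surface, if the arm or the gripper's body presses on something with over 40 N, if the wrist force passes 120 N, or if a joint passes its speed limit or range.

## Working session

There is one attempt and no reset: what is moved stays moved. The work goes in short steps, Python scripts to look and compute and a tool call to move; the robot and the scene stay as the last step left them, time stands still between calls to the robot, and variables do not carry over. Pictures are saved under pics/ and viewed, at most 10 in all, crops included, and the job is handed in when it is done.

Besides the shell and the picture viewer there is one more tool, called after ">>>" as name(argument=value, ...), one argument or row to a line, values as JSON. send_rows: Moves the arm, as the interface text tells. Its arguments: {"type":"object","properties":{"deltas":{"type":"string"},"claw":{"type":"number"},"force":{"type":"number"}},"required":["deltas"]}

```bash
mkdir -p pics; python3 - <<'E'
from station import bot
import cv2,numpy as np
o=bot.get_obs();print(o['t'],o['eef_pos'],o['tool_rot'],o['gripper_width'],bot.tips_ahead)
for n in['side','top']:
    p=bot.read_camera(n);cv2.imwrite(f'pics/{n}0.png',p['img'][:,:,::-1])
    for q in['release_bar','jaw_face','panel_edge','glue_mid','offcut_mid','square_mid','pencil_mid']:
        print(n,q,[(np.round(r['xyz'],3),round(r['confidence'],2)) for r in bot.landmark_of(p,q)[:2]])
E
```

```text
0.0 [ 0.28834    -0.60966366  0.23832127] [-8.84306390e-04  9.75702129e-01  2.19099299e-01 -2.64024028e-04] 0.9971347329012156 0.008
side release_bar [(array([0.581, 0.281, 0.094]), 0.77)]
side jaw_face [(array([0.576, 0.194, 0.08 ]), 0.88), (array([ 0.574, -0.011,  0.068]), 0.22)]
side panel_edge [(array([ 0.573, -0.01 ,  0.07 ]), 0.68)]
side glue_mid [(array([0.767, 0.066, 0.084]), 0.98)]
side offcut_mid [(array([0.692, 0.177, 0.023]), 0.58)]
side square_mid [(array([0.483, 0.134, 0.023]), 0.85)]
side pencil_mid [(array([ 0.519, -0.095,  0.088]), 0.7)]
top release_bar [(array([0.582, 0.279, 0.096]), 0.61)]
top jaw_face [(array([0.578, 0.19 , 0.083]), 0.67)]
top panel_edge [(array([ 0.572, -0.008,  0.067]), 0.62)]
top glue_mid [(array([0.768, 0.065, 0.089]), 0.82)]
top offcut_mid [(array([0.687, 0.178, 0.022]), 0.89)]
top square_mid [(array([0.486, 0.135, 0.021]), 0.65)]
top pencil_mid [(array([ 0.52 , -0.093,  0.091]), 0.64)]
```

View pics/side0.png

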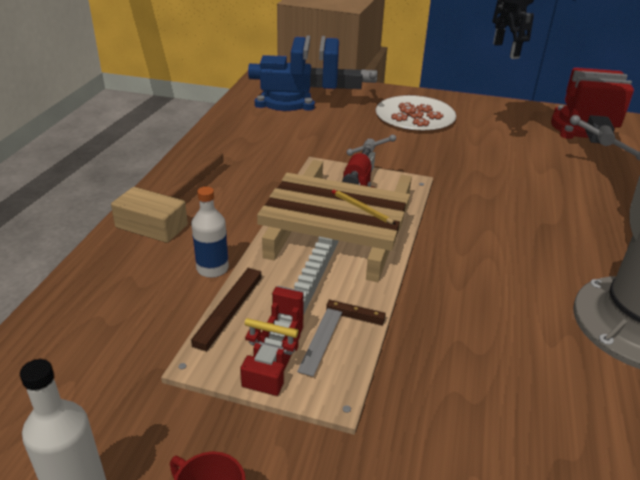

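View pics/top0.png

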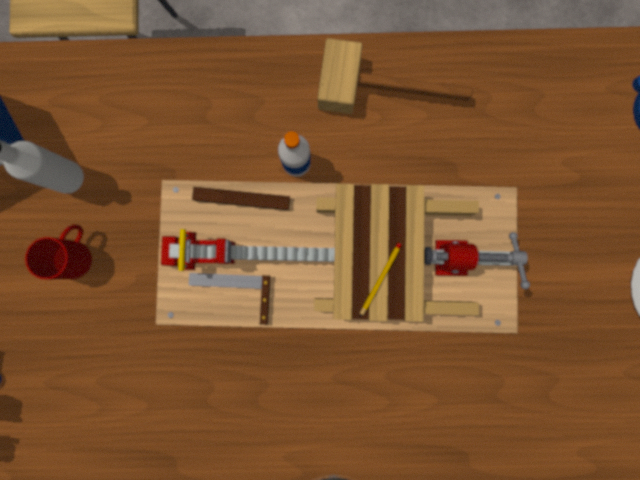

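The pictures agree with the networks. In the top view the release bar is at about (183,250) and the panel edge at about (335,255). The clamp runs nearly along -y, skewed by about 1.8°. The gap is about 201 mm, so 180 mm of travel leaves about 21 mm.

I'll turn the tool by 27° and move over.

>>> send_rows(
  deltas="0.033 -0.034 0 6; 0.066 -0.068 0 12; 0.099 -0.102 0 18; 0.132 -0.136 0 24; 0.165 -0.170 0 27.1",
  claw=0.5,
  force=60,
)

```text
t: 1.3
eef_pos: [0.3655, -0.3842, 0.2395]
tool_rot: [0.0, 1.0, -0.017, 0.0]
contact_force: [1.1, 0.0, 0.1]
gripper_width: 0.498
grasp_force: 0.0
```

>>> send_rows(
  deltas="0.013 -0.045 0 0; 0.026 -0.090 0 0; 0.039 -0.135 0 0; 0.052 -0.18 0 0; 0.065 -0.225 0 0",
)

```text
t: 1.8
eef_pos: [0.4375, -0.1614, 0.2397]
tool_rot: [0.0, 1.0, -0.016, 0.001]
contact_force: [1.0, 0.0, 0.5]
gripper_width: 0.501
grasp_force: 0.0
```

>>> send_rows(
  deltas="0.013 -0.045 0 0; 0.026 -0.090 0 0; 0.039 -0.135 0 0; 0.052 -0.18 0 0; 0.065 -0.225 0 0",
)

```text
t: 2.3
eef_pos: [0.5095, 0.0615, 0.2397]
tool_rot: [0.0, 1.0, -0.016, 0.0]
contact_force: [1.0, -0.8, 0.3]
gripper_width: 0.5
grasp_force: 0.0
```

>>> send_rows(
  deltas="0.013 -0.045 0 0; 0.026 -0.090 0 0; 0.039 -0.135 0 0; 0.052 -0.18 0 0; 0.065 -0.22 0 0",
)

```text
t: 2.8
eef_pos: [0.5812, 0.2801, 0.2394]
tool_rot: [-0.0, 1.0, -0.015, 0.0]
contact_force: [0.4, 0.1, 0.3]
gripper_width: 0.504
grasp_force: 0.0
```

>>> send_rows(
  deltas="0 0 0.02 0; 0 0 0.04 0; 0 0 0.05 0; 0 0 0.05 0; 0 0 0.05 0",
)

```text
t: 3.3
eef_pos: [0.5813, 0.2774, 0.19]
tool_rot: [-0.0, 1.0, -0.016, 0.0]
contact_force: [0.0, -0.4, -0.4]
gripper_width: 0.498
grasp_force: 0.0
```

>>> send_rows(
  deltas="0 -0.002 0.03 0; 0 -0.002 0.06 0; 0 -0.002 0.09 0; 0 -0.002 0.106 0; 0 -0.002 0.106 0",
)

```text
t: 3.8
eef_pos: [0.5802, 0.2788, 0.082]
tool_rot: [0.001, 1.0, -0.016, -0.001]
contact_force: [-1.2, -0.2, -0.9]
gripper_width: 0.499
grasp_force: 0.0
```

```bash
python3 - <<'E'
from station import bot
import cv2,numpy as np
o=bot.get_obs();print(o['t'],o['eef_pos'],o['contact_force'])
p=bot.read_camera('side');cv2.imwrite('pics/side1.png',cv2.resize(p['img'][200:420,160:460,::-1],None,fx=2.5,fy=2.5))
for q in['release_bar','jaw_face']: print(q,[(np.round(r['xyz'],3),round(r['confidence'],2)) for r in bot.landmark_of(p,q)[:2]])
E
```

```text
3.8 [0.58022369 0.27884504 0.08200565] [-1.22095276 -0.23961061 -0.89107722]
release_bar [(array([0.582, 0.28 , 0.094]), 0.77)]
jaw_face [(array([0.575, 0.192, 0.078]), 0.76)]
```

View pics/side1.png

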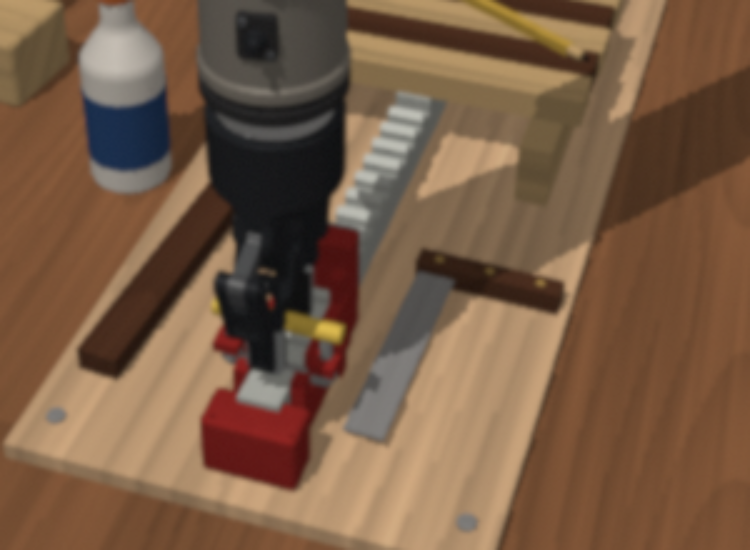

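The fingers stand astride the yellow bar (crop (280,320)), between the posts, so I close the gripper.

>>> send_rows(
  deltas="0 0 0 0; 0 0 0 0; 0 0 0 0; 0 0 0 0; 0 0 0 0",
  claw=0,
  force=60,
)

```text
t: 4.45
eef_pos: [0.5817, 0.2801, 0.0847]
tool_rot: [-0.001, 1.0, -0.016, 0.001]
contact_force: [-0.7, -1.0, 6.0]
gripper_width: 0.116
grasp_force: 58.5
```

>>> send_rows(
  deltas="0 0 -0.004 0; 0 0 -0.008 0; 0 0 -0.012 0; 0 0 -0.016 0; 0 0 -0.016 0",
)

```text
t: 4.95
eef_pos: [0.5815, 0.2792, 0.0995]
tool_rot: [0.0, 1.0, -0.016, 0.0]
contact_force: [5.8, -0.8, -8.0]
gripper_width: 0.117
grasp_force: 58.4
```

>>> send_rows(
  deltas="0 0.015 -0.001 0; 0 0.035 -0.001 0; 0 0.055 -0.001 0; 0 0.075 -0.001 0; 0 0.09 -0.001 0",
)

```text
t: 5.45
eef_pos: [0.5777, 0.1887, 0.0999]
tool_rot: [-0.0, 1.0, -0.016, -0.0]
contact_force: [3.4, 1.2, -7.8]
gripper_width: 0.116
grasp_force: 58.6
```

```bash
python3 - <<'E'
from station import bot
import cv2,numpy as np
o=bot.get_obs();print(o['t'],o['eef_pos'],o['contact_force'],o['gripper_width'])
for n in['side','top']:
  p=bot.read_camera(n)
  for q in['release_bar','jaw_face','panel_edge']: print(n,q,[(np.round(r['xyz'],3),round(r['confidence'],2)) for r in bot.landmark_of(p,q)[:2]])
E
```

```text
5.45 [0.57774476 0.18873377 0.09991901] [ 3.41663852  1.16188222 -7.76500863] 0.11564803415582937
side release_bar [(array([0.576, 0.19 , 0.108]), 0.72)]
side jaw_face [(array([0.576, 0.102, 0.08 ]), 0.94)]
side panel_edge [(array([ 0.577, -0.015,  0.069]), 0.8)]
top release_bar []
top jaw_face [(array([0.573, 0.1  , 0.081]), 0.63)]
top panel_edge [(array([ 0.575, -0.008,  0.068]), 0.65)]
```

>>> send_rows(
  deltas="0 0.02 0 0; 0 0.04 0 0; 0 0.06 0 0; 0 0.078 0 0; 0 0.09 0 0",
)

```text
t: 6.35
eef_pos: [0.574, 0.0992, 0.0999]
tool_rot: [0.0, 1.0, -0.015, -0.001]
contact_force: [-2.2, 1.6, -7.6]
gripper_width: 0.117
grasp_force: 59.0
```

>>> send_rows(
  deltas="0 0 0 0; 0 0 0 0",
)

```text
t: 6.55
eef_pos: [0.5741, 0.0994, 0.0998]
tool_rot: [0.0, 1.0, -0.016, -0.001]
contact_force: [-3.2, -0.3, -8.2]
gripper_width: 0.118
grasp_force: 59.0
```

```bash
python3 - <<'E'
from station import bot
import cv2,numpy as np
o=bot.get_obs();print(o['t'],o['eef_pos'],o['contact_force'],o['gripper_width'])
for n in['side','top']:
  p=bot.read_camera(n);cv2.imwrite(f'pics/{n}2.png',cv2.resize(p['img'][150:370,160:460,::-1],None,fx=2.5,fy=2.5))
  for q in['release_bar','jaw_face','panel_edge']: print(n,q,[(np.round(r['xyz'],3),round(r['confidence'],2)) for r in bot.landmark_of(p,q)[:2]])
E
```

```text
6.55 [0.57409704 0.0993631  0.09977921] [-3.21477113 -0.25057981 -8.15879285] 0.11799499739875814
side release_bar [(array([0.576, 0.101, 0.11 ]), 0.57)]
side jaw_face [(array([0.569, 0.011, 0.08 ]), 0.64)]
side panel_edge [(array([ 0.574, -0.014,  0.073]), 0.58)]
top release_bar []
top jaw_face [(array([0.569, 0.011, 0.084]), 0.64)]
top panel_edge [(array([ 0.577, -0.007,  0.07 ]), 0.81)]
```

View pics/side2.png

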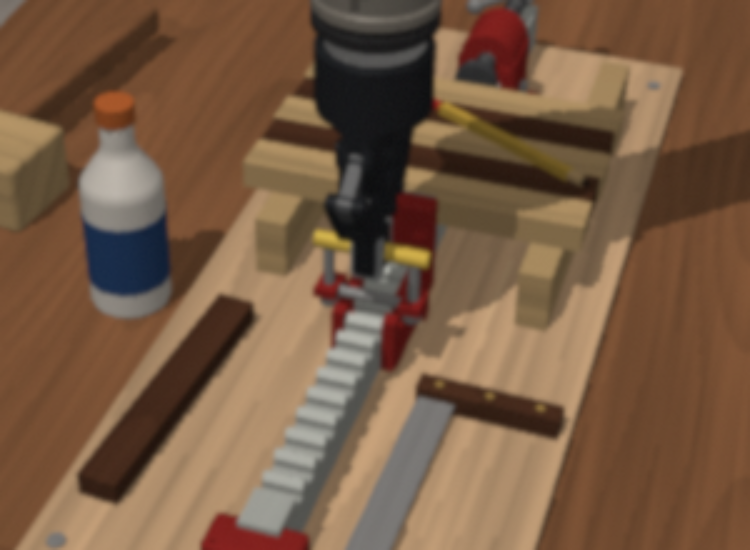

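The jaw at crop (415,235) stands just short of the panel, and the bar is still held up. The gap is about 20 mm at about 180 mm of travel, which should be a notch. I'll lower it and let go.

>>> send_rows(
  deltas="0 0 0.004 0; 0 0 0.008 0; 0 0 0.012 0; 0 0 0.016 0; 0 0 0.016 0",
)

```text
t: 7.45
eef_pos: [0.5743, 0.1013, 0.0848]
tool_rot: [-0.0, 1.0, -0.015, -0.001]
contact_force: [-8.2, 0.6, 0.6]
gripper_width: 0.12
grasp_force: 60.0
```

>>> send_rows(
  deltas="0 0 0 0; 0 0 0 0; 0 0 0 0; 0 0 0 0; 0 0 0 0",
  claw=0.45,
)

```text
t: 7.95
eef_pos: [0.5759, 0.0998, 0.0847]
tool_rot: [-0.0, 1.0, -0.016, 0.001]
contact_force: [-0.1, -0.1, -0.3]
gripper_width: 0.448
grasp_force: 0.0
```

```bash
python3 - <<'E'
from station import bot
import numpy as np
o=bot.get_obs();print(o['t'],o['eef_pos'],o['contact_force'],o['gripper_width'])
p=bot.read_camera('side')
for q in['release_bar','jaw_face','panel_edge']: print(q,[(np.round(r['xyz'],3),round(r['confidence'],2)) for r in bot.landmark_of(p,q)[:2]])
E
```

```text
7.95 [0.57593221 0.0998416  0.08465689] [-0.1039871  -0.05325868 -0.33006938] 0.447828324625294
release_bar [(array([0.57 , 0.101, 0.093]), 0.75)]
jaw_face [(array([0.569, 0.015, 0.078]), 0.73)]
panel_edge [(array([ 0.574, -0.011,  0.071]), 0.75)]
```

The latch is down, so I retreat upward and check.

>>> send_rows(
  deltas="0 0 -0.02 0; 0 0 -0.05 0; 0 0 -0.09 0; 0 0 -0.13 0; 0 0 -0.16 0",
)

```text
t: 8.65
eef_pos: [0.5759, 0.0999, 0.247]
tool_rot: [-0.0, 1.0, -0.016, 0.001]
contact_force: [1.2, -0.5, -0.0]
gripper_width: 0.452
grasp_force: 0.0
```

>>> send_rows(
  deltas="-0.03 -0.03 0 0; -0.06 -0.06 0 0; -0.08 -0.1 0 0; -0.09 -0.14 0 0; -0.09 -0.14 0 0",
)

```text
t: 9.15
eef_pos: [0.487, 0.2492, 0.245]
tool_rot: [-0.002, 1.0, -0.011, 0.0]
contact_force: [-0.5, 0.2, -0.3]
gripper_width: 0.45
grasp_force: 0.0
```

```bash
python3 - <<'E'
from station import bot
import cv2,numpy as np
o=bot.get_obs();print(o['t'],o['eef_pos'],o['contact_force'])
for n in['side','top']:
  p=bot.read_camera(n);cv2.imwrite(f'pics/{n}3.png',cv2.resize(p['img'][150:370,160:460,::-1],None,fx=2.5,fy=2.5))
  for q in['release_bar','jaw_face','panel_edge']: print(n,q,[(np.round(r['xyz'],3),round(r['confidence'],2)) for r in bot.landmark_of(p,q)[:2]])
E
```

```text
9.15 [0.48697828 0.24921661 0.24502243] [-0.5146267   0.20590601 -0.26686967]
side release_bar [(array([0.575, 0.101, 0.093]), 0.93), (array([0.569, 0.016, 0.081]), 0.35)]
side jaw_face [(array([0.569, 0.015, 0.081]), 0.62)]
side panel_edge [(array([ 0.574, -0.011,  0.07 ]), 0.56)]
top release_bar [(array([0.572, 0.101, 0.095]), 0.71)]
top jaw_face [(array([0.57 , 0.013, 0.085]), 0.73)]
top panel_edge [(array([ 0.574, -0.01 ,  0.07 ]), 0.64)]
```

View pics/top3.png

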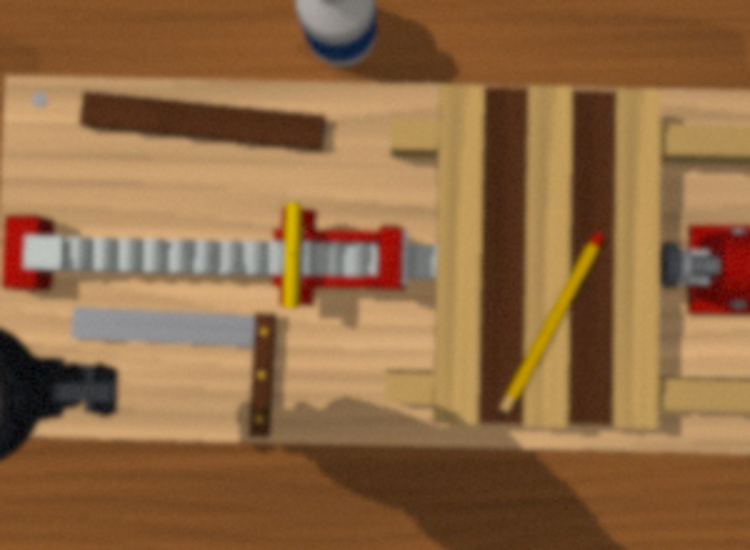

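The jaw face at crop (402,257) is about 23 mm from the panel edge at (437,257). The bar height is 94 mm, so it is latched. The other objects haven't moved and the arm is clear.

```bash
python3 -c "
from station import bot
print(bot.hand_in())"
```

```text
the job is handed in; nothing more can be done
None
```

I slid the jaw about 180 mm and latched it with its face about 23 mm from the panel; the panel and the other objects look unmoved, the arm is clear, and the job is handed in (no verdict was returned).

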